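Seat the power module in the test nest and hold the spring probe on its test spot

TASK

Seat the metal power module flat and square in the pocket of the test nest, with its notched corner over the pocket's key block, and let go of it. Then draw the cordless test probe out of its stand and hold it upright with its spring tip on the small disc inside the ring on the module's top, pressed gently until the tip is pushed about half-way in. Finish while still holding the probe there, and leave the other things on the bench alone.

Things in the scene. Friction and masses are not known exactly. Their poses are not given: they have to be found in the camera images.
- module: The power module, a loose die-cast metal block 74 mm (its x) by 54 mm (its y) by 26 mm high, about 0.22 kg, flat on the bench. Its +x -y corner has a square 14 x 14 mm notch through the full height. Origin: centre of the underside of the full outline; z up. On top: small screw heads and the ringed test spot. Grasp it across the 54 mm by its upper half.
- test_spot (a point): Centre of the test spot on the module's top face: a plain brass disc 10 mm across inside a dark ring 19 mm across, 14 mm towards -x and 6 mm towards +y from the middle of the top, 26 mm above the underside. Axes as the module's.
- nest: The test nest, fixed: a grey plate 150 (its x) x 124 (its y) x 12 mm with black walls that form a pocket. Origin: centre of its underside; z up. Walls: 10 mm thick, 10 mm above the plate (top 22 mm over the bench), top 3 mm bevelled inside as lead-in, the long ones open for 44 mm in the middle for fingers. A grey connector, 28 mm over the bench, stands behind the +x wall, 64 mm from the origin.
- nest_pocket (a point): Centre of the pocket's floor, 12 mm over the bench; axes as the nest's. The pocket is 76.4 (x) x 56.4 (y) x 10 mm deep, 1.2 mm clear all round the module. A key block 13.7 mm square, 7 mm high, fills its +x -y corner, so the module goes in only with its notch there and its axes along the nest's. Seated, its origin lies at this point and its top 16 mm above the walls.
- probe: The cordless test probe, a loose pen-shaped tool, 0.09 kg, tip down in its stand. Origin: end of the unpressed spring tip; z along the pen to its top. 157 mm long: tip and nose to 36 mm, barrel of 17 mm diameter to 85, flange of 27 mm diameter from 85 to 90, light round grip of 18 mm diameter from 90 to 147, then end cap. Grasp the grip from above, best about 128 mm from the tip.
- tip_end (a point): End of the probe's spring tip (a round brass end of 4 mm diameter), which slides into the pen when pressed.
- probe_tip (a joint): How far the spring tip is pushed into the probe, in m: 0 fully out, 0.012 fully in. The spring needs 1 N to begin moving and 0.4 N more per mm, so 3.4 N at half-way.
- probe_stand: The probe's stand, fixed: a round foot of 72 mm diameter with an upright tube of 29 mm outer diameter, 21 mm bore, 95 mm high. Origin: centre of its underside. The probe's flange rests on the rim, its tip hanging free 10 mm over the bench; raise the probe by 90 mm to come clear.
- stand_mouth (a point): Centre of the stand's mouth, 95 mm over the bench.
- heat_sink: Bystander: a loose pale metal finned heat sink, 60 x 50 x 25 mm. Origin: centre of its underside. Leave it where it is.
- screw_dish: Bystander: a loose round metal dish of screws, 73 mm across, 23 mm high. Origin: centre of its underside. Leave it where it is.
- kapton_roll: Bystander: a loose amber tape roll lying flat, 73 mm across, 19 mm high. Origin: centre of its underside. Leave it where it is.
Mind the look-alikes: they are no part of the job. Of the things like the probe, leave any that is blue; of the rest the larger one is meant. What is shaped like the module but purple is not meant.

How it is judged:
On the way, in this order (a step that is already met when the one before it is completed fails the run):
1. the module sits flat, square and right way round on the floor of the nest's pocket, let go (x of module in the frame of nest_pocket between -0.0025 and 0.0025 m and y of module in the frame of nest_pocket between -0.0025 and 0.0025 m and z of module in the frame of nest_pocket between -0.002 and 0.002 m and angle between the x axis of module and the x axis of nest, either way round below 0.05 rad and x of test_spot in the frame of nest_pocket below 0 m and angle between module's own z axis and vertical below 0.04 rad and contact force between the fingers and module below 0.3 N and linear speed of module below 0.02 m/s), for 0.3 s.
2. the probe is drawn clear of its stand (height (world z) of tip_end above 0.09 m and contact force between the fingers and probe above 1 N), for 0.1 s.
At the end, for the whole second after the job is handed in: Module seated right way round (2.5 mm, 0.05 rad), not touched by the fingers. Fingers hold the probe at rest, within 8 degrees of vertical, tip within 5 mm of the spot's centre, pushed in 3 to 9 of 12 mm with 1 to 6 N, clear of nest and stand. Bystanders within 15 mm of their start (x of module in the frame of nest_pocket between -0.0025 and 0.0025 m and y of module in the frame of nest_pocket between -0.0025 and 0.0025 m and z of module in the frame of nest_pocket between -0.002 and 0.002 m and angle between the x axis of module and the x axis of nest, either way round below 0.05 rad and x of test_spot in the frame of nest_pocket below 0 m and angle between module's own z axis and vertical below 0.04 rad and contact force between the fingers and module below 0.3 N and horizontal distance between tip_end and test_spot below 0.005 m and z of tip_end in the frame of test_spot between -0.002 and 0.002 m and angle between probe's own z axis and vertical below 0.14 rad and value of joint probe_tip between 0.003 and 0.009 m and contact force between probe and module between 1 and 6 N and contact force between the fingers and probe above 1 N and contact force between probe and nest below 0.1 N and contact force between probe and probe_stand below 0.1 N and linear speed of probe below 0.01 m/s and angular speed of probe below 0.1 rad/s and distance of each of heat_sink, screw_dish, kapton_roll from where it was at the start of the episode below 0.015 m); the arm keeps its last pose, push and grip.
It fails at once if the probe is jabbed or pressed hard on the module (over 15 N) (contact force between probe and module above 15 N).
It fails at once if the pale metal finned heat sink is disturbed (moved over 15 mm) (distance of heat_sink from where it was at the start of the episode above 0.015 m).
It fails at once if the round dish of screws is disturbed (moved over 15 mm) (distance of screw_dish from where it was at the start of the episode above 0.015 m).
It fails at once if the tape roll is disturbed (moved over 15 mm) (distance of kapton_roll from where it was at the start of the episode above 0.015 m).
It also fails if it takes over 61 s, if anything falls off the work surface, if the arm or the gripper's body presses on something with over 40 N, if the wrist force passes 120 N, or if a joint passes its speed limit or range.

ROBOT

A 6-joint arm with a two-finger parallel gripper is mounted at the origin on a cart in front of the work surface, level with it; the furniture and walls round the work are solid. World frame = base frame: x ahead of the robot, y to its left, z up, the work surface at z = 0. Lengths are in m, angles in rad, forces in N, time in s.
With the tool pointing down it reaches from about 0.325 to 0.775 m from the base axis. Payload 9.3 kg.
Tool frame: the origin (TCP) lies at the very end of the fingers, on their centre line; the grasp point (between the pads) lies 19 mm behind it; z points along the fingers, y is the line along which they close (so a half turn about z gives the same grasp; the last joint's range is limited). The gripper opens to 85 mm and grips with 20 to 120 N. Pads are 22 mm wide; open, the fingers measure 114 mm over their backs; the gripper's body (76 mm by 85 mm) begins 54 mm behind the grasp point. The pads swing forward as they close: fully open they stand 13 mm farther back than shut.
Start: joints at [1.023, 0.259, 0.021, 1.334, 0, 1.418], TCP at [0.212, 0.508, 0.197] pointing down, gripper open.
Joint ranges: [-3.04, 3.04], [-0.91, 1.82], [-1.04, 1.36], [-1.92, 1.95], [-1.52, 1.45], [-3.14, 3.14]. Speed limits (rad/s): [2.22, 2.22, 2.79, 3.14, 3.14, 3.14].

INTERFACE

Orientations are given as [roll, pitch, yaw] about the fixed x, y, z axes, in that order (R = Rz(yaw) Ry(pitch) Rx(roll)).
In Python, from plant import observe, grab_frame, get_calibration, job_done gives the robot as it stands.
- The arm moves only by the tool move_arm, never from a script. Its argument "steps" is text: rows parted by semicolons, each of 7 numbers parted by spaces: the shift along the tool's x, y, z in m, then the turn, a rotation vector about the tool's x, y, z in degrees, then the closure, from 0 (fully open) to 1 (shut). A call has 1 to 8 rows; each row shifts and turns the commanded pose from where the row before left it, along the tool's axes as they then stand; what a row does not reach is not made up. A row lasts 1/10 s, in which the tool goes at most 50 mm and 8.59 degrees, less where a joint would pass 70% of its speed; a pose out of reach is approached as far as the arm can. A call with a gripper value outside its range is refused whole. The fingers move at their own pace and stop on an object; "squeeze" is the grip in N (left out, the last holds). Time passes only in rows, so rows that do not move let the fingers close. It gives the time, the measured TCP pose, the force, the opening and the grip force at its end, in the units of the state.
- observe(): the state, without advancing time (a new reading comes with each control period).
- grab_frame(name): name is "scene" or "top" or "wrist"; returns the picture (420x560x3 uint8, red, green, blue); there is no depth.
- get_calibration(name): a dict with "K" (3x3 intrinsics, pixels), "R" (3x3) and "t" (3): a world point X has camera coordinates R X + t. Camera axes: x right, y down, z forward; pixel columns grow to the right and rows downward; lengths in m; the calibration is good to about 2 mm. A picture is of the moment at which its call begins: read the wrist's pose just before it. get_calibration takes no time and is no camera call; for the wrist camera it gives the pose at the moment of the call.
- job_done(): hands the job in; it is judged then, once.
The state is a dict: "t": time; "joint_positions": joint angles; "joint_velocities": joint speeds; "joint_efforts": joint torques, N m; "tool_pos": TCP position; "tcp_rot": TCP orientation; "ft_force": force on the tool from outside, world axes, zero at the start; "torque": the same for the moment, N m; "opening": finger opening in m; "gripper_force": force on a finger pad.
Only numpy, scipy, OpenCV 4.12 (cv2) and the standard library are available. Lean on these libraries where they do the work, as an engineer would, in place of code of your own. Each camera call takes 0.05 s, during which the arm holds its last target. There are 200 camera calls.

## Working session

There is one attempt and no reset: what is moved stays moved. The work goes in short steps, Python scripts to look and compute and a tool call to move; the robot and the scene stay as the last step left them, time stands still between calls to the robot, and variables do not carry over. Pictures are saved under pics/ and viewed, at most 10 in all, crops included, and the job is handed in when it is done.

Besides the shell and the picture viewer there is one more tool, called after "Request:" as name(argument=value, ...), one argument or row to a line, values as JSON. move_arm: Moves the arm, as the interface text tells. Its arguments: {"type":"object","properties":{"steps":{"type":"string"},"squeeze":{"type":"number"}},"required":["steps"]}

```bash
ls; mkdir -p pics
cat > h.py <<'E'
import numpy as np, cv2
from plant import observe, grab_frame, get_calibration, job_done
def save(n,im): cv2.imwrite('pics/'+n,cv2.cvtColor(im,cv2.COLOR_RGB2BGR))
def ray(c,u,v,z):
    K,R,t=[np.array(c[k]) for k in('K','R','t')]
    d=R.T@np.linalg.solve(K,[u,v,1]); o=-R.T@t
    return o+d*(z-o[2])/d[2]
def proj(c,X):
    K,R,t=[np.array(c[k]) for k in('K','R','t')]
    p=K@(R@np.array(X)+t); return p[:2]/p[2]
E
python3 - <<'E'
from h import *
for n in('scene','top'):
    im=grab_frame(n); np.save(n+'.npy',im); save(n+'0.png',im)
    c=get_calibration(n); print(n,np.round(-np.array(c['R']).T@c['t'],3),np.round(c['R'],2).tolist(),np.array(c['K']).round(0).tolist())
print(observe())
E
```

```text
pics
scene [ 0.149 -0.646  0.528] [[0.85, -0.53, -0.02], [-0.26, -0.39, -0.88], [0.46, 0.75, -0.47]] [[416.0, 0.0, 286.0], [0.0, 416.0, 201.0], [0.0, 0.0, 1.0]]
top [0.438 0.057 1.152] [[-0.0, -1.0, 0.01], [-0.99, 0.0, -0.12], [0.12, -0.01, -0.99]] [[383.0, 0.0, 281.0], [0.0, 383.0, 210.0], [0.0, 0.0, 1.0]]
{'t': 0.1, 'joint_positions': array([1.02338702e+00, 2.59158176e-01, 2.08210806e-02, 1.33371824e+00,
       2.91416088e-05, 1.41820837e+00]), 'joint_velocities': array([ 0.00023781,  0.00015444, -0.00050453,  0.00113236, -0.00230364,
        0.00054819]), 'joint_efforts': array([ 5.44855182e-03, -5.56691623e+01,  3.45070374e+01,  1.15689525e-02,
       -9.40314067e-05,  1.00722878e-05]), 'tool_pos': array([0.21138242, 0.50742682, 0.19640803]), 'tcp_rot': array([-3.14035270e+00, -2.20168443e-04,  2.74677115e+00]), 'ft_force': array([-0.12616233, -0.24778663, -0.87701199]), 'torque': array([-0.03556438, -0.02423408, -0.015621  ]), 'gripper_force': 0.0, 'opening': 0.08538116335237865}
```

Run:
```python
import cv2
im=cv2.imread('pics/top0.png'); cv2.imwrite('pics/top0b.png',cv2.resize(im,(800,600),interpolation=cv2.INTER_CUBIC))
```

```text
(no output)
```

View pics/top0b.png

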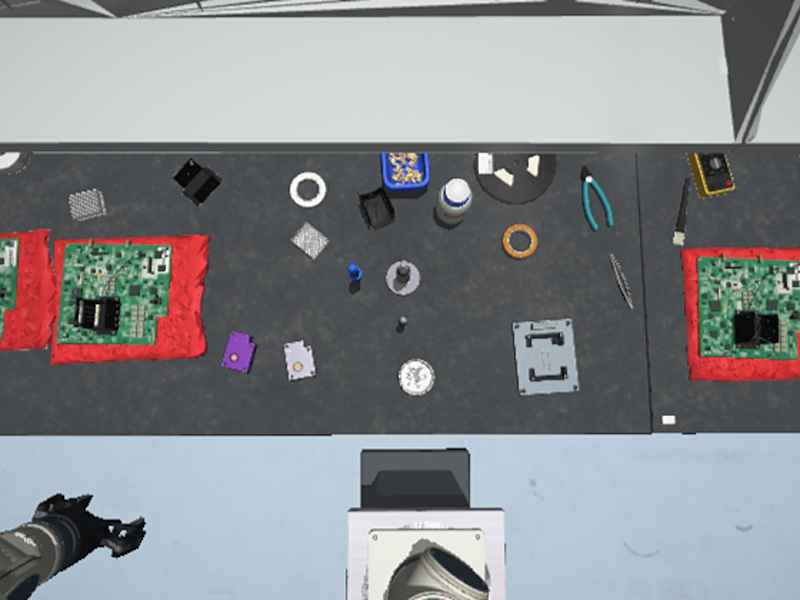

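View pics/scene0.png

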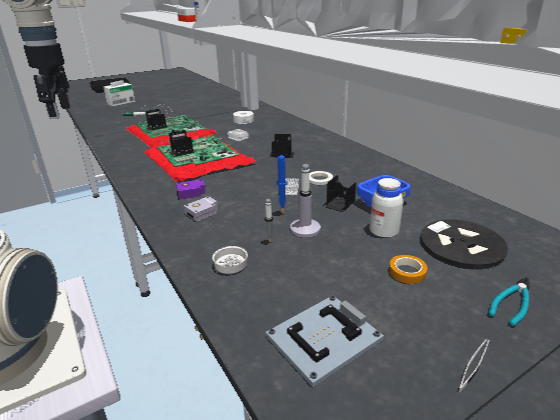

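The top view (800-px scale) shows the grey module near (299,360), with a purple look-alike at (238,352). The nest is near (546,357), with its connector (+x) towards the top. The probe stand is near (403,277), the small grey decoy at (402,323) and the blue one at (354,270). The dish is at (416,377), the heat sink at (310,240) and the tape at (520,241).

Run:
```python
from h import *
c=get_calibration('top'); s=1/1.4286
for n,u,v,z in [('mod',299,360,.026),('spot',297,367,.026),('purple',238,352,.026),('nest',546,357,.012),('conn',545,326,.028),('probetop',403,268,.24),('stand',403,277,0),('decoy',402,322,.1),('dish',416,377,.02),('sink',310,240,.02),('blue',354,270,.15)]:
    print(n,ray(c,u*s,v*s,z).round(3))
# module contour
im=np.load('top.npy'); g=cv2.cvtColor(im,cv2.COLOR_RGB2HSV)
for n,(x0,y0,x1,y1),z in [('mod',(190,230,230,275),.026),('nest',(350,215,415,285),.012)]:
    sub=g[y0:y1,x0:x1]; m=(sub[...,2]>115).astype(np.uint8)
    cs,_=cv2.findContours(m,0,1); k=max(cs,key=cv2.contourArea)+[[[x0,y0]]]
    P=np.array([ray(c,*p[0],z)[:2] for p in k],np.float32); r=cv2.minAreaRect(P*1000); print(n,r)
K=get_calibration('wrist');o=observe();print('wrist',K['K'],np.array(K['R']).round(2),(-np.array(K['R']).T@K['t']-o['tool_pos']).round(3))
```

```text
mod [0.454 0.257 0.026]
spot [0.44  0.261 0.026]
purple [0.471 0.382 0.026]
nest [ 0.459 -0.253  0.012]
conn [ 0.522 -0.249  0.028]
probetop [0.605 0.046 0.24 ]
stand [0.63  0.043 0.   ]
decoy [0.525 0.047 0.1  ]
dish [0.419 0.018 0.02 ]
sink [0.706 0.24  0.02 ]
blue [0.618 0.136 0.15 ]
mod ((456.132568359375, 256.7689514160156), (75.60540008544922, 55.512081146240234), 10.786831855773926)
nest ((460.89935302734375, -252.2496795654297), (151.25108337402344, 124.93352508544922), 3.9779717922210693)
wrist [[315.30324574   0.         276.32001714]
 [  0.         315.30324574 206.69929757]
 [  0.           0.           1.        ]] [[ 0.38  0.92 -0.  ]
 [ 0.87 -0.36  0.32]
 [ 0.3  -0.13 -0.95]] [-0.076  0.031  0.178]
```

Request:
move_arm(
  steps="-0.0403 -0.017 0.0095 0 0 0 0;-0.0403 -0.017 0.0095 0 0 0 0;-0.0403 -0.017 0.0095 0 0 0 0;-0.0403 -0.017 0.0095 0 0 0 0;-0.0403 -0.017 0.0095 0 0 0 0;-0.0403 -0.017 0.0095 0 0 0 0;-0.0403 -0.017 0.0095 0 0 0 0;-0.0403 -0.017 0.0095 0 0 0 0",
)

```text
t: 0.9
tool_pos: [0.4577, 0.2566, 0.1204]
tcp_rot: [-3.141, -0.0, 2.747]
ft_force: [1.1, 1.2, -0.8]
opening: 0.0854
gripper_force: 0.0
```

Request:
move_arm(
  steps="0 0 0 0 0 -8.35 0;0 0 0 0 0 -8.35 0;0 0 0 0 0 -8.35 0;0 0 0 0 0 -8.35 0;0 0 0 0 0 0 0;0 0 0 0 0 0 0",
)

```text
t: 1.5
tool_pos: [0.4567, 0.2581, 0.1208]
tcp_rot: [-3.142, -0.0, -2.958]
ft_force: [0.7, 0.4, 0.2]
opening: 0.0852
gripper_force: 0.0
```

Run:
```python
from h import *
c=get_calibration('wrist');im=grab_frame('wrist');save('w1.png',im);np.save('w1.npy',im)
import pickle;pickle.dump(c,open('w1.pkl','wb'));print(observe()['tool_pos'],observe()['tcp_rot'])
```

```text
[0.45673475 0.25814591 0.12085244] [-3.14156139e+00 -2.61443016e-04 -2.95744360e+00]
```

View pics/w1.png

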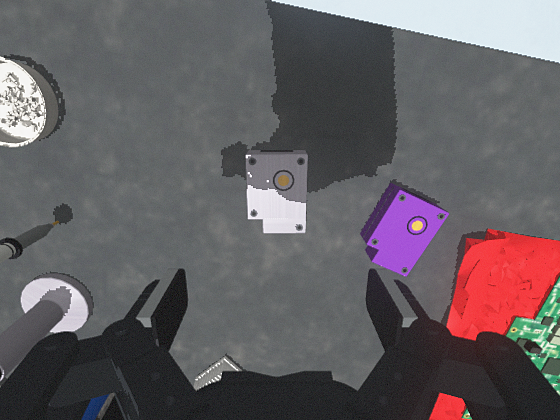

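The wrist view shows the module half in shadow: spot at (283,181), notch at bottom-left (256,226), and the far edge at row 234. Image left is −y and image down is +x.

Run:
```python
from h import *; import pickle
c=pickle.load(open('w1.pkl','rb')); im=np.load('w1.npy'); g=im.astype(int)
sub=im[140:245,235:320]; m=((sub.min(2)>85)).astype(np.uint8)
m=cv2.morphologyEx(m,cv2.MORPH_CLOSE,np.ones((9,9)))
k=max(cv2.findContours(m,0,1)[0],key=cv2.contourArea)+[[[235,140]]]
P=np.array([ray(c,*(p[0]),.026)[:2] for p in k],np.float32)
print(cv2.minAreaRect(P*1000), [cv2.boundingRect(k)])
# spot
h=cv2.cvtColor(im,cv2.COLOR_RGB2HSV)[165:197,268:300]
b=(h[...,1]>70)&(h[...,2]>70); y,x=np.nonzero(b); print(b.sum(),x.mean()+268,y.mean()+165)
s=ray(c,x.mean()+268,y.mean()+165,.026)
print('spot',s)
for r in range(155,238,6): print(r,[int(v) for v in g[r,240:316,1]][::3])
print([int(v) for v in g[140:240,275,1]][::2])
print('screws',[ray(c,u,v,.026)[:2].round(4) for u,v in((252,160),(300,160),(253,213),(299,227))])
```

```text
((455.9468688964844, 257.70233154296875), (97.76264953613281, 80.12198638916016), 10.550942420959473) [(235, 140, 85, 105)]
95 283.0 180.0
spot [0.44140149 0.26039404 0.026     ]
155 [67, 59, 255, 255, 117, 119, 121, 122, 121, 122, 126, 120, 116, 119, 121, 117, 122, 121, 118, 121, 120, 117, 124, 67, 64, 65]
161 [67, 69, 121, 65, 45, 72, 121, 118, 121, 119, 120, 122, 121, 119, 124, 121, 120, 113, 119, 70, 38, 73, 129, 66, 63, 65]
167 [65, 68, 125, 123, 121, 121, 122, 119, 121, 126, 120, 119, 121, 122, 127, 124, 125, 119, 115, 123, 118, 123, 127, 65, 66, 63]
173 [59, 67, 98, 248, 118, 122, 123, 120, 121, 124, 123, 122, 46, 124, 123, 122, 112, 75, 124, 120, 119, 121, 125, 65, 65, 69]
179 [110, 102, 88, 122, 125, 125, 120, 116, 120, 117, 119, 52, 119, 117, 124, 122, 117, 120, 97, 123, 120, 115, 116, 69, 67, 68]
185 [102, 102, 85, 241, 106, 127, 120, 124, 124, 124, 122, 123, 100, 122, 119, 122, 121, 48, 122, 126, 123, 122, 117, 67, 65, 66]
191 [100, 98, 135, 231, 228, 229, 229, 230, 234, 234, 228, 230, 132, 125, 123, 119, 129, 122, 124, 123, 120, 121, 115, 66, 106, 59]
197 [104, 103, 124,
[... 567 characters left out ...]
231, 230, 228, 227, 228, 225, 227, 225, 225, 223, 222, 224, 220, 94, 116, 116, 117]
227 [106, 104, 101, 105, 104, 115, 116, 105, 234, 222, 224, 223, 221, 220, 221, 222, 220, 221, 225, 102, 69, 220, 101, 111, 109, 107]
233 [103, 105, 101, 106, 110, 111, 117, 116, 140, 137, 135, 132, 128, 127, 128, 127, 127, 132, 131, 123, 122, 119, 110, 118, 109, 104]
[67, 65, 62, 67, 68, 48, 92, 105, 123, 121, 120, 122, 117, 122, 116, 121, 129, 51, 72, 127, 125, 126, 93, 50, 113, 234, 228, 226, 225, 223, 226, 224, 223, 222, 223, 222, 224, 225, 222, 238, 227, 225, 220, 220, 221, 222, 229, 101, 107, 105]
screws [array([0.4288, 0.2304]), array([0.4211, 0.2716]), array([0.4771, 0.2391]), array([0.483 , 0.2837])]
```

Run:
```python
from h import *; import pickle
c=pickle.load(open('w1.pkl','rb')); im=np.load('w1.npy')
g=cv2.medianBlur(im,3)[...,1]
m=((g>113)*1).astype(np.uint8)[140:245,235:320]
m=cv2.morphologyEx(m,cv2.MORPH_OPEN,np.ones((7,7)));m=cv2.morphologyEx(m,cv2.MORPH_CLOSE,np.ones((9,9)))
k=max(cv2.findContours(m,0,1)[0],key=cv2.contourArea)+[[[235,140]]]
P=np.array([ray(c,*(p[0]),.026)[:2] for p in k],np.float32)
r=cv2.minAreaRect(P*1000);print(r)
a=np.radians(r[2]);ax=np.array([np.cos(a),np.sin(a)]);ay=np.array([-ax[1],ax[0]])
s=np.array([.44140,.26039]);print('from spot',s+.014*ax-.006*ay)
Z=cv2.drawContours(im.copy(),[k],-1,(255,0,0),1)
save('w1c.png',cv2.resize(Z[130:260,220:340],None,fx=4,fy=4,interpolation=0))
```

```text
((462.42822265625, 257.8941345214844), (84.94762420654297, 54.267024993896484), 10.560578346252441)
from spot [0.45626251 0.25705748]
```

View pics/w1c.png

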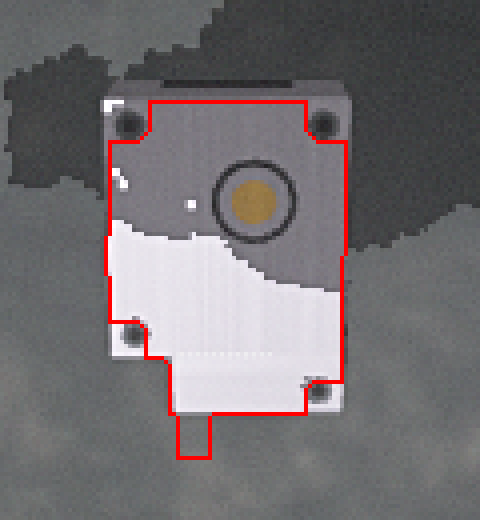

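The outline fits at 10.55° yaw, and the spot puts the module centre at (0.4562, 0.2570). Descending to grasp it.

Request:
move_arm(
  steps="0.0007 -0.001 0.03 0 0 0 0;0 0 0.03 0 0 0 0;0 0 0.03 0 0 0 0;0 0 0.017 0 0 0 0;0 0 0.0095 0 0 0 0;0 0 0 0 0 0 0;0 0 0 0 0 0 0",
)

```text
t: 2.25
tool_pos: [0.4568, 0.2572, 0.0051]
tcp_rot: [3.141, 0.001, -2.954]
ft_force: [-0.2, -0.3, 1.2]
opening: 0.0851
gripper_force: 0.0
```

Request:
move_arm(
  steps="0 0 0 0 0 0 0.3;0 0 0 0 0 0 0.35;0 0 0 0 0 0 1;0 0 0 0 0 0 1;0 0 0 0 0 0 1;0 0 0 0 0 0 1;0 0 0 0 0 0 1;0 0 0 0 0 0 1",
  squeeze=40,
)

```text
t: 3.05
tool_pos: [0.4563, 0.257, 0.0045]
tcp_rot: [3.142, -0.0, -2.953]
ft_force: [-0.2, 0.5, 0.7]
opening: 0.0001
gripper_force: 0.0
```

Run:
```python
from h import *
im=grab_frame('wrist');save('w2.png',im);print({k:v for k,v in observe().items() if k in('opening','tool_pos','gripper_force','ft_force')})
```

```text
{'tool_pos': array([0.4563143 , 0.25701797, 0.0044615 ]), 'ft_force': array([0.73092523, 0.99424926, 0.75169321]), 'gripper_force': 0.0, 'opening': 5.8999174187380796e-05}
```

View pics/w2.png

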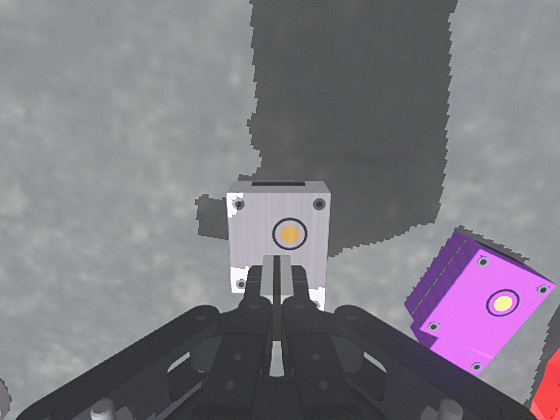

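The fingers are shut over the far part of the module, with the spot at (290,234). I need to find whether the module moved.

Run:
```python
from h import *
c=get_calibration('wrist')
for n,u,v in(('spot',290,234),('s1',238,204),('s2',319,204),('s3',241,284),('s4?',319,298),('edgeL',227,193),('edgeR',330,193)): print(n,ray(c,u,v,.026).round(4))
o=observe();print(proj(c,o['tool_pos']), np.array(c['R']).round(3).tolist(), (-np.array(c['R']).T@c['t']-o['tool_pos']).round(4))
t=get_calibration('top');im=grab_frame('top');save('t2.png',cv2.resize(im[200:300,170:270],None,fx=5,fy=5,interpolation=cv2.INTER_CUBIC))
```

```text
spot [0.4417 0.2609 0.026 ]
s1 [0.4301 0.2307 0.026 ]
s2 [0.4221 0.2724 0.026 ]
s3 [0.4776 0.2396 0.026 ]
s4? [0.4784 0.2857 0.026 ]
edgeL [0.4252 0.2242 0.026 ]
edgeR [0.4152 0.2766 0.026 ]
[277.69269919 240.054515  ] [[-0.187, 0.982, -0.0], [0.93, 0.177, 0.323], [0.318, 0.06, -0.946]] [-0.0812 -0.0163  0.1783]
```

View pics/t2.png

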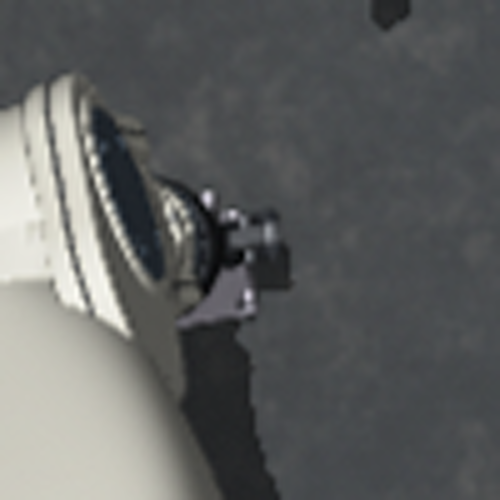

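Run:
```python
from h import *
c=get_calibration('wrist');p=observe()['tool_pos']
for d in(0,.01,.02,.025,.03,.04,.06): print(d,proj(c,p+[0,0,d]).round(1))
im=cv2.imread('pics/w2.png'); cv2.imwrite('pics/w2c.png',cv2.resize(im[170:330,200:360],None,fx=3.7,fy=3.7,interpolation=cv2.INTER_CUBIC))
```

```text
0 [277.7 240. ]
0.01 [277.8 247.2]
0.02 [277.9 255.2]
0.025 [277.9 259.5]
0.03 [278. 264.]
0.04 [278.1 273.9]
0.06 [278.3 297.8]
```

View pics/w2c.png

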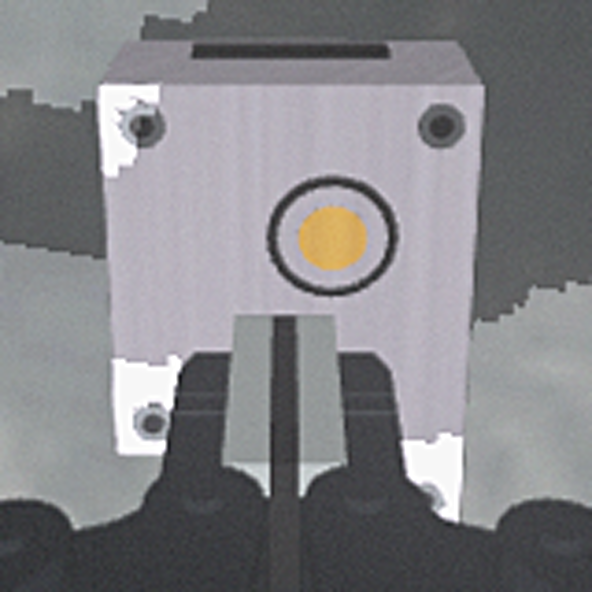

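Run:
```python
from h import *
c=get_calibration('wrist');o=observe();p=o['tool_pos'];y=o['tcp_rot'][2];ax=np.array([np.cos(y),np.sin(y),0])
for d in(0,.01,.02,.025,.03,.035,.04,.06): print(d,proj(c,p+[0,0,d]+.011*ax).round(1))
print(o)
```

```text
0 [277.8 223.6]
0.01 [277.8 230. ]
0.02 [277.9 237.2]
0.025 [278.  241.1]
0.03 [278.  245.2]
0.035 [278.  249.5]
0.04 [278.1 254.2]
0.06 [278.3 275.9]
{'t': 3.15, 'joint_positions': array([ 3.52673074e-01,  3.47630676e-01, -3.76790176e-01,  8.46460005e-01,
        4.62761649e-05,  1.64521769e-01]), 'joint_velocities': array([-0.00049225, -0.00032781,  0.00207218,  0.00071094,  0.00035472,
       -0.00098288]), 'joint_efforts': array([ 1.56329520e-04, -5.58697200e+01,  2.78050697e+01,  2.44789291e-03,
       -3.59410060e-04,  1.67419457e-04]), 'tool_pos': array([0.45631384, 0.25705022, 0.0044435 ]), 'tcp_rot': array([ 3.14156085e+00, -9.09673873e-05, -2.95344135e+00]), 'ft_force': array([ 0.54707143, -0.88526848, -0.04225167]), 'torque': array([-0.01319586, -0.05254435, -0.05813155]), 'gripper_force': 0.0, 'opening': 7.535768884702729e-05}
```

Request:
move_arm(
  steps="0 0 0.002 0 0 0 1;0 0 0.002 0 0 0 1;0 0 0 0 0 0 1",
)

```text
t: 3.45
tool_pos: [0.4561, 0.2569, 0.0001]
tcp_rot: [-3.142, -0.001, -2.954]
ft_force: [0.2, -0.4, -0.9]
opening: 0.0003
gripper_force: 0.0
```

Request:
move_arm(
  steps="0 0 0.003 0 0 0 1;0 0 0.003 0 0 0 1;0 0 0.002 0 0 0 1;0 0 0 0 0 0 1",
)

```text
t: 3.85
tool_pos: [0.4561, 0.257, -0.0079]
tcp_rot: [-3.142, -0.001, -2.953]
ft_force: [-0.4, 0.7, -0.5]
opening: 0.0001
gripper_force: 0.0
```

Request:
move_arm(
  steps="0 0 0.002 0 0 0 1;0 0 0 0 0 0 1",
)

```text
t: 4.05
tool_pos: [0.4564, 0.257, -0.0083]
tcp_rot: [3.142, 0.001, -2.953]
ft_force: [-3.9, -1.2, 15.3]
opening: 0.0001
gripper_force: 7.9
```

Touching the module top shows the real tip sits about 34 mm behind the reported TCP when shut. I'll raise, open and go deeper.

Request:
move_arm(
  steps="0 0 -0.01 0 0 0 0;0 0 0 0 0 0 0;0 0 0 0 0 0 0;0 0 0 0 0 0 0;0 0 0 0 0 0 0;0 0 0 0 0 0 0;0 0 0 0 0 0 0",
)

```text
t: 4.75
tool_pos: [0.4563, 0.257, 0.0003]
tcp_rot: [-3.142, -0.0, -2.953]
ft_force: [0.7, 0.2, 0.2]
opening: 0.0855
gripper_force: 0.0
```

Request:
move_arm(
  steps="0 0 0.01 0 0 0 0;0 0 0.01 0 0 0 0;0 0 0.01 0 0 0 0;0 0 0.004 0 0 0 0;0 0 0 0 0 0 0;0 0 0 0 0 0 0",
)

```text
t: 5.35
tool_pos: [0.4564, 0.257, -0.0336]
tcp_rot: [-3.142, -0.0, -2.954]
ft_force: [-0.0, -0.7, 0.3]
opening: 0.0856
gripper_force: 0.0
```

Request:
move_arm(
  steps="0 0 0 0 0 0 1;0 0 0 0 0 0 1;0 0 0 0 0 0 1;0 0 0 0 0 0 1;0 0 0 0 0 0 1;0 0 0 0 0 0 1",
)

```text
t: 5.95
tool_pos: [0.4566, 0.2572, -0.033]
tcp_rot: [3.141, 0.001, -2.953]
ft_force: [-0.3, 0.9, 5.3]
opening: 0.0532
gripper_force: 42.6
```

Request:
move_arm(
  steps="0 0 -0.01 0 0 0 1;0 0 -0.03 0 0 0 1;0 0 -0.04 0 0 0 1;0 0 -0.04 0 0 0 1;0 0 -0.043 0 0 0 1;0 0 0 0 0 0 1",
)

```text
t: 6.55
tool_pos: [0.4587, 0.258, 0.1354]
tcp_rot: [3.14, 0.009, -2.953]
ft_force: [1.0, -0.4, -2.4]
opening: 0.0534
gripper_force: 43.5
```

Request:
move_arm(
  steps="0.0136 -0.0443 0 0 0 0 1;0.0136 -0.0443 0 0 0 0 1;0.0136 -0.0443 0 0 0 0 1;0.0136 -0.0443 0 0 0 0 1;0.0136 -0.0443 0 0 0 0 1;0.0136 -0.0443 0 0 0 0 1;0.0136 -0.0443 0 0 0 0 1;0.0136 -0.0443 0 0 0 0 1",
)

```text
t: 7.35
tool_pos: [0.4147, -0.113, 0.1292]
tcp_rot: [3.141, -0.0, -2.953]
ft_force: [1.5, -0.6, -3.4]
opening: 0.0533
gripper_force: 43.6
```

Request:
move_arm(
  steps="0.0136 -0.0443 0 0 0 0 1;0.0136 -0.0443 0 0 0 0 1;0.0136 -0.0443 0 0 0 0 1;0 0 0 0 0 6.8 1;0 0 0 0 0 0 1;0 0 0 0 0 0 1;0 0 0 0 0 0 1",
)

```text
t: 8.05
tool_pos: [0.4005, -0.2486, 0.1294]
tcp_rot: [3.141, -0.0, -3.069]
ft_force: [-0.9, 0.2, -2.4]
opening: 0.0532
gripper_force: 43.9
```

Run:
```python
from h import *; import pickle
c=get_calibration('wrist');im=grab_frame('wrist');save('w3.png',im);np.save('w3.npy',im)
pickle.dump(c,open('w3.pkl','wb'));o=observe();print(o['tool_pos'],o['tcp_rot'],o['opening'],o['gripper_force'])
```

```text
[ 0.40062358 -0.24862321  0.12951826] [ 3.14149384e+00 -1.94531588e-05 -3.06885545e+00] 0.053451116342390734 43.885976672172546
```

View pics/w3.png

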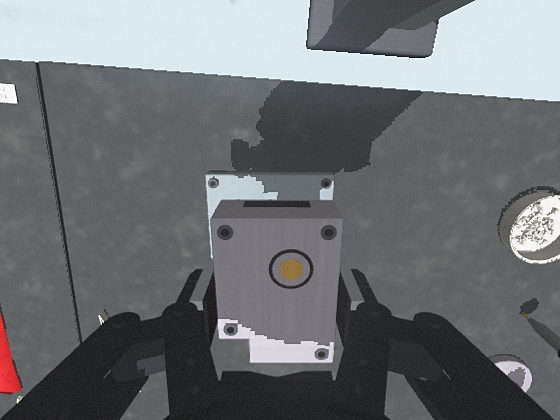

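The module is held square, with its spot at (291,269) and notch at bottom-left. It hides most of the nest, whose near plate screws show at (213,183) and (327,183). I'll shift sideways for a clear view.

Request:
move_arm(
  steps="0 0.045 0 0 0 0 1;0 0.045 0 0 0 0 1;0 0.03 0 0 0 0 1;0 0 0 0 0 0 1;0 0 0 0 0 0 1;0 0 0 0 0 0 1",
)

```text
t: 8.7
tool_pos: [0.3926, -0.1302, 0.1297]
tcp_rot: [-3.141, 0.001, -3.071]
ft_force: [0.6, -0.3, -3.0]
opening: 0.0532
gripper_force: 44.1
```

Run:
```python
from h import *; import pickle
o=observe();c=get_calibration('wrist');im=grab_frame('wrist');save('w4.png',im);np.save('w4.npy',im)
pickle.dump(c,open('w4.pkl','wb'));print(o['tool_pos'],o['tcp_rot'])
c3=pickle.load(open('w3.pkl','rb'));y=-3.0689;p=np.array([.4006,-.2486])
X=np.array([np.cos(y),np.sin(y)]);Y=np.array([np.sin(y),-np.cos(y)])
for n,u,v in(('spot',291,269),('s1',225,233),('s2',329,233),('s3',231,330),('s4',321,354),('nl',217,219),('nr',341,219),('far',320,363)):
    q=ray(c3,u,v,.1295+.059)[:2]-p; print(n,(1000*q@X).round(1),(1000*q@Y).round(1))
```

```text
[ 0.3925563  -0.13015373  0.12967252] [-3.14099235e+00  5.19959701e-04 -3.07096066e+00]
spot 13.9 5.5
s1 30.6 -21.9
s2 30.6 20.9
s3 -18.0 -21.7
s4 -31.9 20.5
nl 36.8 -24.8
nr 36.8 25.4
far -37.4 20.2
```

View pics/w4.png

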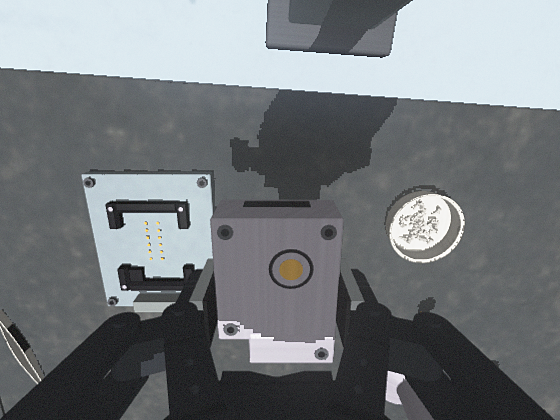

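The nest is visible on the left: plate screws at (89,182), (203,182) and (112,300), walls from (106,200) to (198,290), and the key block near (130,278). Next I'll fit the plate edges at z=0.012 and the wall edges at z=0.022.

Run:
```python
from h import *; import pickle
c=pickle.load(open('w4.pkl','rb'));g=cv2.GaussianBlur(np.load('w4.npy'),(3,3),0)[...,1].astype(float)
def cross(line,th,rising=True):
    for i in range(len(line)-1):
        a,b=line[i],line[i+1]
        if (a<th<=b) if rising else (a>=th>b): return i+(th-a)/(b-a)
def fit(pts,z):
    P=np.array([ray(c,u,v,z)[:2] for u,v in pts],np.float32)
    vx,vy,x,y=cv2.fitLine(P,cv2.DIST_HUBER,0,1e-4,1e-4).ravel(); return np.array([x,y]),np.array([vx,vy])
L=[(70+cross(g[r,70:120],165),r) for r in range(190,290,4)]
R=[(195+cross(g[r,195:225],165,False),r) for r in range(185,203,2)]
T=[(u,165+cross(g[165:185,u],165)) for u in range(95,197,4)]
for n,p,z in(('L -y',L,.012),('R +y',R,.012),('T -x',T,.012)):
    q,d=fit(p,z);print(n,q.round(4),np.degrees(np.arctan2(d[1],d[0])).round(2), p[0],p[-1])
for u in (150,165): print(u,[int(v) for v in g[196:220,u]],[int(v) for v in g[255:316,u]])
print([int(v) for v in g[212,96:200]])
print([int(v) for v in g[222,96:200]])
print([int(v) for v in g[275,100:205]])
for n,u,v in(('s1',89,182),('s2',203,182),('s3',112,300)):print(n,ray(c,u,v,.012)[:2].round(4))
im=np.load('w4.npy');save('w4c.png',cv2.resize(im[165:320,75:225],None,fx=3.8,fy=3.8,interpolation=cv2.INTER_CUBIC))
```

```text
L -y [ 0.4576 -0.3143] 3.89 (np.float64(84.29787234042553), 190) (np.float64(103.58), 286)
R +y [ 0.4017 -0.1975] 45.74 (np.float64(197.025), 185) (np.float64(211.0), 201)
T -x [ 0.3869 -0.2538] -85.99 (95, np.float64(174.09756097560975)) (195, np.float64(174.2826086956522))
150 [212, 216, 201, 148, 93, 55, 35, 38, 55, 66, 66, 64, 63, 58, 46, 42, 92, 178, 217, 215, 212, 213, 213, 212] [215, 206, 197, 204, 211, 212, 212, 211, 209, 209, 208, 208, 209, 210, 210, 209, 209, 211, 212, 212, 215, 209, 162, 85, 35, 27, 35, 41, 42, 42, 45, 51, 53, 48, 50, 102, 165, 149, 99, 77, 73, 75, 76, 76, 75, 70, 91, 146, 181, 183, 183, 183, 183, 182, 181, 187, 178, 142, 117, 118, 122]
165 [209, 210, 216, 200, 132, 62, 36, 40, 58, 70, 68, 66, 66, 61, 51, 48, 95, 176, 214, 213, 212, 211, 211, 211] [214, 211, 201, 198, 207, 213, 211, 210, 211, 212, 213, 214, 213, 211, 211, 210, 210, 210, 209, 211, 216, 199, 130, 55, 25, 26, 35, 39, 38, 38, 43, 51, 55, 52, 57, 82, 108, 111, 95, 78, 73, 75, 76, 76, 74, 69, 89, 145, 183, 187, 187, 185, 164, 119, 67, 36, 30, 32, 33, 35, 37]
[209, 210, 210, 209, 209, 210, 209, 2
[... 742 characters left out ...]
, 211, 212, 212, 212, 212, 212, 214, 215, 217, 209, 151, 69, 47, 61, 67, 69, 69, 71, 70, 58, 43, 40, 67, 137, 202, 218, 213, 212, 212, 212, 212, 212, 212]
[105, 143, 192, 209, 207, 208, 207, 206, 207, 207, 206, 207, 207, 208, 207, 207, 208, 180, 109, 54, 45, 49, 52, 52, 46, 39, 37, 39, 38, 39, 47, 53, 53, 52, 52, 51, 51, 52, 53, 55, 53, 47, 33, 27, 62, 141, 206, 221, 216, 215, 215, 214, 209, 201, 199, 200, 201, 201, 199, 198, 203, 212, 215, 214, 215, 216, 217, 217, 217, 217, 217, 216, 215, 215, 216, 217, 218, 217, 216, 216, 218, 220, 199, 127, 54, 40, 53, 57, 53, 46, 42, 42, 41, 41, 40, 41, 41, 40, 41, 55, 82, 100, 103, 101, 101]
s1 [ 0.3988 -0.3122]
s2 [ 0.391  -0.2022]
s3 [ 0.5326 -0.3031]
```

View pics/w4c.png

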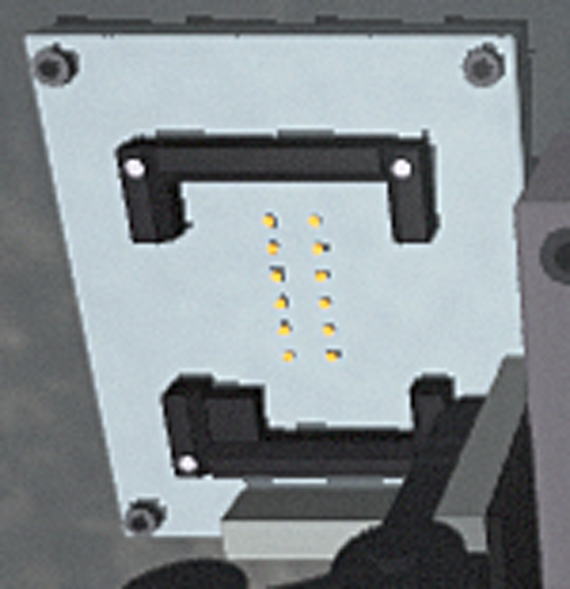

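Run:
```python
from h import *; import pickle
c=pickle.load(open('w4.pkl','rb'))
a=np.radians(3.95);ax=np.array([np.cos(a),np.sin(a)]);ay=np.array([-ax[1],ax[0]]);C=np.array([.4619,-.2518])
for u,v in((110.3,209),(180.5,209),(124.5,286.8)):
    q=ray(c,u,v,.022)[:2]-C; print((q@ax*1000).round(1),(q@ay*1000).round(1))
o=observe();y=o['tcp_rot'][2];d=C+[-.0002,.0002]-o['tool_pos'][:2];print(d@[np.cos(y),np.sin(y)],d@[np.sin(y),-np.cos(y)],np.degrees(y)+360)
```

```text
-43.0 -34.4
-43.2 33.2
43.6 -34.0
-0.06057772080120769 -0.12574135400529093 183.9993029919131
```

Request:
move_arm(
  steps="-0.0202 -0.042 0 0 0 0 1;-0.0202 -0.042 0 0 0 0 1;-0.0203 -0.042 0 0 0 0 1;0 0 0.045 0 0 0 1;0 0 0.045 0 0 0 1;0 0 0.035 0 0 0 1;0 0 0 0 0 0 1;0 0 0 0 0 0 1",
)

```text
t: 9.55
tool_pos: [0.4614, -0.2521, 0.0048]
tcp_rot: [3.141, -0.001, -3.073]
ft_force: [0.9, -0.6, -2.4]
opening: 0.0529
gripper_force: 44.2
```

```bash
cat > m.py <<'E'
from h import *
import sys
T=np.array([float(v) for v in sys.argv[1:4]]);o=observe();y=o['tcp_rot'][2];d=T-o['tool_pos']
print('tool shift',(d[:2]@[np.cos(y),np.sin(y)]).round(4),(d[:2]@[np.sin(y),-np.cos(y)]).round(4),(-d[2]).round(4),'yaw',np.degrees(y),o['tool_pos'],o['tcp_rot'],o['ft_force'])
E
python3 m.py .4618 -.2519 -.005
```

```text
tool shift -0.0004 0.0002 0.0098 yaw -176.06775513375047 [ 0.46141068 -0.25211302  0.00475322] [ 3.14093917e+00 -8.25301274e-04 -3.07296203e+00] [ 0.86857486 -0.64178881 -2.41286664]
```

Request:
move_arm(
  steps="-0.0003 0.0002 0.004 0 0 0 1;0 0 0.004 0 0 0 1;0 0 0.003 0 0 0 1;0 0 0.003 0 0 0 1;0 0 0 0 0 0 1",
)

```text
t: 10.05
tool_pos: [0.4617, -0.2511, -0.0096]
tcp_rot: [3.142, -0.0, -3.072]
ft_force: [-0.1, -0.4, -2.2]
opening: 0.0533
gripper_force: 44.3
```

Request:
move_arm(
  steps="0 0 0.003 0 0 0 1;0 0 0.003 0 0 0 1;0 0 0 0 0 0 1",
)

```text
t: 10.35
tool_pos: [0.4616, -0.251, -0.016]
tcp_rot: [3.141, -0.001, -3.072]
ft_force: [0.2, -0.2, -2.9]
opening: 0.0532
gripper_force: 44.3
```

Request:
move_arm(
  steps="0 0 0.003 0 0 0 1;0 0 0.002 0 0 0 1;0 0 0 0 0 0 1",
)

```text
t: 10.65
tool_pos: [0.4617, -0.2511, -0.0207]
tcp_rot: [3.141, -0.0, -3.072]
ft_force: [-0.3, 0.2, -2.9]
opening: 0.0529
gripper_force: 44.4
```

Request:
move_arm(
  steps="0 0 0.001 0 0 0 1;0 0 0 0 0 0 1",
)

```text
t: 10.85
tool_pos: [0.4618, -0.2512, -0.0209]
tcp_rot: [-3.141, 0.0, -3.072]
ft_force: [-1.8, 0.8, 4.3]
opening: 0.0527
gripper_force: 45.2
```

Request:
move_arm(
  steps="0 0 0 0 0 0 0;0 0 0 0 0 0 0;0 0 0 0 0 0 0;0 0 0 0 0 0 0;0 0 -0.04 0 0 0 0;0 0 -0.045 0 0 0 0;0 0 -0.045 0 0 0 0;0.04 0 0 0 0 0 0",
)

```text
t: 11.65
tool_pos: [0.4271, -0.257, 0.1143]
tcp_rot: [-3.133, 0.009, -3.07]
ft_force: [0.6, -0.9, -0.3]
opening: 0.0856
gripper_force: 0.0
```

Request:
move_arm(
  steps="0 0 0 0 0 0 0;0 0 0 0 0 0 0;0 0 0 0 0 0 0",
)

```text
t: 11.95
tool_pos: [0.4222, -0.254, 0.1082]
tcp_rot: [3.141, 0.0, -3.072]
ft_force: [0.1, -0.5, -0.6]
opening: 0.0852
gripper_force: 0.0
```

Run:
```python
from h import *; import pickle
o=observe();c=get_calibration('wrist');im=grab_frame('wrist');np.save('w5.npy',im)
pickle.dump(c,open('w5.pkl','wb'));print(o['tool_pos'],o['tcp_rot'])
save('w5.png',cv2.resize(im[130:330,170:400],None,fx=3,fy=3,interpolation=cv2.INTER_CUBIC))
```

```text
[ 0.4221553  -0.2540241   0.10823014] [ 3.14144095e+00  9.55727736e-06 -3.07228819e+00]
```

View pics/w5.png

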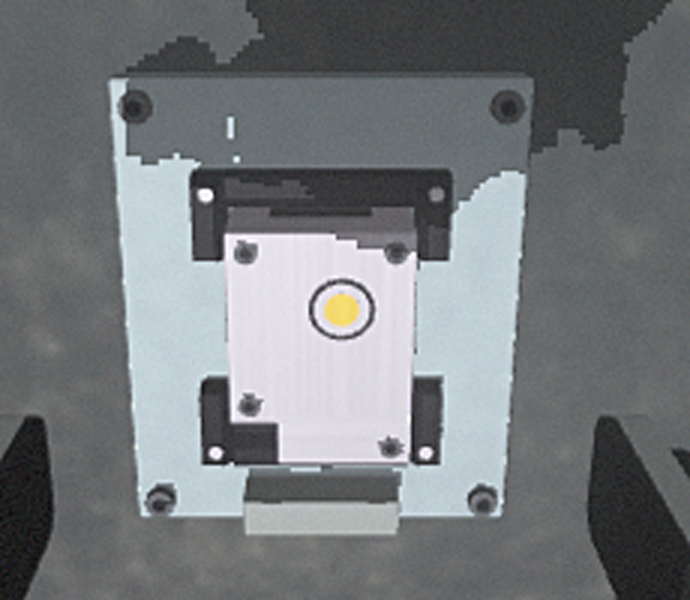

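The module is seated in the pocket: the key block fills the notch at crop (255,440), and the spot shows at (284,233) in full-frame pixels. That uses up the picture allowance (it was actually one over), so I work numerically from here.

Run:
```python
from h import *; import pickle
c=pickle.load(open('w5.pkl','rb'));im=np.load('w5.npy')
h=cv2.cvtColor(im,cv2.COLOR_RGB2HSV)[215:250,265:305]
b=(h[...,1]>70)&(h[...,0]>10)&(h[...,0]<35);y,x=np.nonzero(b);print(b.sum(),x.mean()+265,y.mean()+215,'spot',ray(c,x.mean()+265,y.mean()+215,.038))
c=get_calibration('top');im=grab_frame('top');np.save('top2.npy',im)
g=im[165:225,250:315].astype(int);m=((g.min(2)>110)).astype(np.uint8)
for k in cv2.findContours(m,0,1)[0]:
    if cv2.contourArea(k)>40:
        k=k+[[[250,165]]];(u,v),r=cv2.minEnclosingCircle(k);print('foot?',u,v,r,cv2.contourArea(k),cv2.boundingRect(k),ray(c,u,v,.008))
print(g[...,1][::2,::2].tolist().__str__().replace('], [','\n'))
```

```text
99 283.42424242424244 232.92929292929293 spot [ 0.4477081  -0.24693367  0.038     ]
foot? 281.75 194.0 12.065028190612793 414.5 (270, 182, 24, 25) [0.62844213 0.0445481  0.008     ]
[[82, 86, 82, 78, 76, 78, 75, 76, 76, 76, 77, 76, 79, 75, 78, 77, 79, 80, 82, 79, 80, 80, 79, 81, 81, 80, 81, 81, 82, 83, 82, 80, 79
83, 84, 80, 81, 79, 78, 77, 76, 75, 75, 76, 75, 76, 77, 76, 77, 77, 81, 77, 78, 76, 81, 80, 86, 85, 83, 81, 81, 81, 80, 81, 86, 82
84, 80, 82, 84, 76, 74, 73, 75, 74, 76, 75, 75, 75, 79, 77, 77, 79, 79, 80, 78, 79, 79, 79, 83, 87, 86, 80, 79, 84, 82, 81, 86, 78
79, 80, 79, 77, 77, 76, 77, 82, 80, 79, 76, 76, 79, 81, 76, 80, 79, 80, 78, 78, 75, 78, 78, 79, 90, 86, 86, 81, 83, 80, 81, 78, 80
78, 80, 81, 77, 81, 83, 80, 78, 81, 81, 79, 75, 76, 75, 77, 79, 81, 78, 79, 80, 76, 77, 78, 79, 92, 89, 95, 83, 79, 81, 79, 76, 81
80, 82, 87, 80, 78, 83, 81, 79, 84, 82, 84, 78, 77, 79, 81, 76, 79, 77, 78, 80, 77, 77, 82, 81, 83, 81, 82, 81, 81, 83, 79, 79, 78
80, 78, 82, 83, 80, 80, 80, 83, 81, 79, 79, 76, 78, 76, 75, 76, 77, 81, 83, 80, 78, 77, 79, 82, 82, 80, 79, 80, 83, 84, 82, 81, 81
[... 2399 characters left out ...]
, 84, 81, 76, 79, 82, 82, 85, 86, 81, 85
82, 83, 84, 81, 82, 80, 79, 78, 78, 80, 80, 81, 79, 79, 83, 85, 82, 80, 80, 83, 83, 81, 81, 86, 91, 86, 79, 79, 80, 85, 83, 81, 81
83, 81, 82, 80, 80, 81, 78, 78, 77, 80, 79, 82, 82, 82, 82, 82, 84, 84, 82, 85, 89, 89, 85, 86, 87, 89, 85, 83, 81, 78, 78, 80, 80
81, 81, 82, 80, 77, 80, 77, 79, 77, 78, 81, 80, 82, 81, 81, 82, 84, 82, 84, 86, 84, 86, 82, 82, 84, 87, 85, 86, 83, 76, 78, 79, 79
82, 83, 81, 81, 80, 79, 80, 80, 81, 83, 80, 85, 84, 81, 82, 85, 96, 79, 83, 85, 83, 85, 82, 81, 81, 80, 86, 86, 81, 77, 81, 79, 79
82, 80, 79, 79, 81, 79, 80, 86, 84, 84, 86, 83, 85, 81, 71, 122, 191, 119, 81, 89, 85, 82, 81, 81, 81, 77, 80, 81, 77, 82, 79, 77, 78]]
```

Request:
move_arm(
  steps="0 0 -0.04 0 0 -8.5 0;0 0 -0.025 0 0 -8.5 0;0 0 0 0 0 -8.5 0;0 0 0 0 0 -8.5 0;0 0 0 0 0 -8.5 0;0 0 0 0 0 -8.5 0;0 0 0 0 0 -8.5 0;0 0 0 0 0 -8.5 0",
)

```text
t: 12.85
tool_pos: [0.4223, -0.2538, 0.1729]
tcp_rot: [3.141, 0.0, -1.879]
ft_force: [0.7, -0.3, 0.6]
opening: 0.0855
gripper_force: 0.0
```

Request:
move_arm(
  steps="0 0 0 0 0 -8.5 0;0 0 0 0 0 -8.5 0;0 0 0 0 0 0 0;0 0 0 0 0 0 0",
)

```text
t: 13.25
tool_pos: [0.4221, -0.2539, 0.1731]
tcp_rot: [3.141, 0.0, -1.593]
ft_force: [-0.0, -0.2, 0.3]
opening: 0.0857
gripper_force: 0.0
```

```bash
python3 m.py .6284 .0445 .17
```

```text
tool shift -0.3028 -0.1997 0.0031 yaw -91.25494336718033 [ 0.42213041 -0.25389948  0.17310499] [ 3.14109087e+00  4.36010973e-04 -1.59269922e+00] [-0.01963451 -0.2315069   0.2968129 ]
```

Request:
move_arm(
  steps="-0.0347 -0.0285 0 0 0 0 0;-0.0347 -0.0285 0 0 0 0 0;-0.0347 -0.0285 0 0 0 0 0;-0.0347 -0.0285 0 0 0 0 0;-0.0347 -0.0285 0 0 0 0 0;-0.0347 -0.0285 0 0 0 0 0;-0.0347 -0.0285 0 0 0 0 0;0 0 0 0 0 0 0",
)

```text
t: 14.05
tool_pos: [0.6281, -0.0106, 0.1721]
tcp_rot: [3.141, 0.001, -1.588]
ft_force: [-0.5, -0.4, -0.1]
opening: 0.0852
gripper_force: 0.0
```

```bash
cat > pr.py <<'E'
from h import *
o=observe();c=get_calibration('wrist');im=grab_frame('wrist');np.save('w6.npy',im)
print(o['tool_pos'],o['tcp_rot'])
for z in(0.008,.095,.1,.157,.167): print(z,proj(c,[.6284,.0445,z]).round(1))
u,v=proj(c,[.6284,.0445,.13]);u=int(u);v=int(v)
g=im[...,1].astype(int)
for r in range(max(0,v-60),min(420,v+80),6): print(r,g[r,u-54:u+55:3].tolist())
E
python3 pr.py
```

```text
[ 0.62811476 -0.0105671   0.17211757] [ 3.14113051e+00  1.05715488e-03 -1.58825637e+00]
0.008 [277.5 224.5]
0.095 [277.8 260.6]
0.1 [277.8 263.3]
0.157 [278.1 302.2]
0.167 [278.2 311. ]
221 [101, 98, 107, 100, 102, 102, 104, 105, 104, 214, 217, 214, 211, 216, 216, 170, 98, 102, 98, 101, 97, 82, 114, 117, 118, 115, 117, 115, 118, 61, 65, 66, 69, 65, 63, 64, 64]
227 [105, 94, 99, 101, 98, 98, 97, 100, 114, 210, 217, 212, 210, 214, 205, 102, 102, 101, 103, 100, 93, 90, 85, 118, 114, 116, 115, 119, 116, 59, 68, 62, 63, 67, 67, 67, 65]
233 [103, 101, 100, 95, 99, 96, 98, 94, 100, 223, 214, 212, 207, 211, 176, 103, 102, 101, 96, 100, 99, 91, 90, 111, 108, 118, 114, 107, 97, 69, 65, 69, 65, 62, 64, 65, 67]
239 [98, 98, 102, 106, 95, 96, 94, 97, 106, 93, 226, 204, 210, 209, 108, 103, 102, 102, 98, 102, 93, 93, 88, 97, 118, 113, 112, 114, 65, 62, 69, 66, 65, 63, 65, 64, 65]
245 [100, 101, 99, 97, 102, 101, 101, 99, 101, 98, 102, 106, 216, 204, 86, 99, 100, 99, 104, 98, 92, 92, 88, 84, 200, 206, 94, 59, 62, 60, 65, 70, 64, 64, 57, 64, 56]
251 [103, 102, 103, 101, 101, 101, 107, 99, 103, 100, 1
[... 2725 characters left out ...]
7, 110, 114, 110, 111, 107, 109, 101, 110, 101, 106, 103, 93, 130, 58, 68, 59, 57, 68, 59, 75, 105, 100, 104, 104, 99, 102, 102, 104, 104, 105, 107, 115]
347 [181, 170, 158, 140, 159, 255, 126, 105, 113, 107, 105, 103, 108, 103, 107, 102, 99, 131, 63, 65, 60, 66, 59, 56, 88, 102, 98, 100, 98, 110, 106, 104, 105, 103, 106, 103, 104]
353 [172, 255, 132, 183, 176, 166, 151, 170, 183, 82, 110, 113, 111, 113, 112, 106, 109, 109, 66, 62, 63, 61, 57, 51, 104, 104, 103, 100, 104, 100, 104, 113, 108, 103, 105, 107, 112]
359 [176, 213, 250, 174, 231, 243, 181, 177, 177, 130, 131, 124, 123, 116, 109, 105, 104, 103, 63, 68, 61, 64, 57, 53, 106, 100, 107, 101, 103, 108, 103, 105, 101, 109, 106, 106, 104]
```

```bash
python3 m.py .6276 .0438 .095
```

```text
tool shift -0.0562 0.0001 0.0772 yaw -91.01770567250522 [ 0.62672144 -0.01236078  0.17224773] [ 3.14028135e+00  2.85143823e-04 -1.58855864e+00] [ 0.33597878 -0.82650611 -0.06644043]
```

Request:
move_arm(
  steps="-0.028 0 0 0 0 0 0;-0.028 0 0 0 0 0 0;0 0 0 0 0 0 0;0 0 0.04 0 0 0 0;0 0 0.03 0 0 0 0;0 0 0.007 0 0 0 0;0 0 0 0 0 0 0;0 0 0 0 0 0 0",
)

```text
t: 14.9
tool_pos: [0.6274, 0.0406, 0.098]
tcp_rot: [-3.14, -0.0, -1.59]
ft_force: [0.4, -0.9, 0.2]
opening: 0.0855
gripper_force: 0.0
```

Request:
move_arm(
  steps="0 0 0.005 0 0 0 0;0 0 0.005 0 0 0 0;0 0 0 0 0 0 0",
)

```text
t: 15.2
tool_pos: [0.6265, 0.0413, 0.0862]
tcp_rot: [3.141, -0.0, -1.589]
ft_force: [0.1, -0.1, -0.4]
opening: 0.0853
gripper_force: 0.0
```

```bash
python3 m.py .6274 .0438 .085; sed -i 's/range(max.*:/range(180,320,6):/' pr.py; sed -i 's/^u,v=proj.*/u,v=278,250/' pr.py; python3 pr.py
```

```text
tool shift -0.0025 -0.0009 0.0012 yaw -91.03085248599601 [0.62649278 0.04128404 0.08619772] [ 3.14127362e+00 -6.66839305e-06 -1.58878810e+00] [ 0.07863442 -0.05924485 -0.41401883]  File "pr.py", line 7
    for r in range(180,320,6):3].tolist())
                               ^
SyntaxError: unmatched ']'
```

Request:
move_arm(
  steps="-0.0022 0 0.001 0 0 0 0;0 0 0 0 0 0 0.5;0 0 0 0 0 0 1;0 0 0 0 0 0 1;0 0 0 0 0 0 1;0 0 0 0 0 0 1;0 0 0 0 0 0 1;0 0 0 0 0 0 1",
  squeeze=40,
)

```text
t: 16.0
tool_pos: [0.6268, 0.0435, 0.0856]
tcp_rot: [-3.141, 0.0, -1.589]
ft_force: [0.4, 0.8, 0.3]
opening: 0.0167
gripper_force: 39.0
```

Request:
move_arm(
  steps="0 0 -0.01 0 0 0 1;0 0 -0.03 0 0 0 1;0 0 -0.03 0 0 0 1;0 0 -0.03 0 0 0 1;0 0 -0.02 0 0 0 1;0 0 0 0 0 0 1;0 0 0 0 0 0 1;0 0 0 0 0 0 1",
)

```text
t: 16.8
tool_pos: [0.6261, 0.0435, 0.2042]
tcp_rot: [3.14, 0.0, -1.589]
ft_force: [-0.3, -0.4, 0.2]
opening: 0.017
gripper_force: 39.3
```

```bash
python3 m.py .4476 -.2468 .205
python3 - <<'E'
from h import *
print(observe()['opening'],observe()['gripper_force'])
o=observe();c=get_calibration('wrist');im=grab_frame('wrist');np.save('w7.npy',im);g=im[...,1].astype(int)
p=o['tool_pos'];q=p-[0,0,.0756]
for d in(0,.036,.085,.09,.128,.147,.157):print(d,proj(c,q+[0,0,d]).round(1))
for r in range(150,320,6): print(r,g[r,230:330:3].tolist())
E
```

```text
tool shift 0.2935 0.1733 -0.0008 yaw -91.02284982538049 [0.6261436  0.04352091 0.20424307] [ 3.13960266e+00  3.57841672e-05 -1.58864842e+00] [-0.28391995 -0.4084384   0.2031897 ]
0.01702095248518855 39.273911118507385
0 [276.9 203.7]
0.036 [277.1 219. ]
0.085 [277.4 248.7]
0.09 [277.4 252.6]
0.128 [277.8 290.3]
0.147 [278.1 317.1]
0.157 [278.3 334.4]
150 [101, 100, 103, 101, 103, 105, 112, 106, 103, 113, 218, 215, 216, 217, 215, 216, 219, 212, 207, 212, 215, 175, 108, 106, 102, 103, 103, 105, 103, 100, 104, 104, 106, 109]
156 [103, 103, 103, 107, 110, 105, 102, 111, 219, 215, 214, 219, 217, 216, 215, 215, 219, 214, 209, 210, 206, 201, 209, 166, 101, 101, 106, 100, 109, 107, 110, 110, 106, 105]
162 [107, 112, 107, 110, 106, 103, 142, 211, 217, 217, 214, 217, 219, 217, 223, 231, 222, 210, 207, 206, 200, 199, 209, 202, 195, 101, 107, 106, 112, 107, 112, 108, 103, 106]
168 [99, 102, 108, 102, 104, 95, 216, 217, 215, 211, 214, 218, 103, 105, 101, 103, 93, 92, 87, 130, 209, 200, 207, 205, 129, 54, 66, 61, 67, 67, 68, 67, 61, 65]
174 [98, 95, 105, 106, 105, 106, 211, 216, 208, 204, 215, 135
[... 3137 characters left out ...]
58, 118, 123, 125, 137, 88, 63, 65, 78, 135, 121, 121, 118, 29, 41, 58, 97, 97, 99, 100, 36, 46, 48, 38, 47]
300 [51, 40, 44, 44, 46, 37, 141, 54, 47, 84, 78, 82, 127, 129, 124, 123, 125, 128, 122, 122, 18, 92, 66, 49, 79, 137, 36, 45, 42, 49, 43, 43, 43, 45]
306 [44, 51, 46, 39, 37, 41, 36, 42, 50, 41, 118, 122, 171, 175, 175, 132, 162, 177, 178, 167, 119, 124, 32, 49, 41, 39, 42, 43, 44, 51, 48, 43, 38, 35]
312 [36, 46, 39, 28, 41, 38, 34, 45, 37, 119, 174, 73, 72, 76, 76, 73, 77, 76, 76, 77, 74, 176, 104, 47, 46, 43, 53, 43, 39, 41, 37, 43, 35, 43]
318 [36, 47, 37, 44, 33, 39, 35, 37, 36, 169, 67, 76, 74, 81, 89, 92, 85, 86, 84, 76, 69, 65, 179, 41, 43, 30, 39, 40, 41, 38, 37, 32, 38, 41]
```

Request:
move_arm(
  steps="0.0367 0.0217 0 0 0 0 1;0.0367 0.0217 0 0 0 0 1;0.0367 0.0217 0 0 0 0 1;0.0367 0.0217 0 0 0 0 1;0.0367 0.0217 0 0 0 0 1;0.0367 0.0217 0 0 0 0 1;0.0367 0.0217 0 0 0 0 1;0.0367 0.0217 0 0 0 0 1",
)

```text
t: 17.65
tool_pos: [0.4464, -0.2479, 0.2047]
tcp_rot: [3.14, 0.001, -1.588]
ft_force: [0.5, 0.5, -0.9]
opening: 0.0171
gripper_force: 39.3
```

Request:
move_arm(
  steps="0 0 0 0 0 0 1;0 0 0.025 0 0 0 1;0 0 0.025 0 0 0 1;0 0 0.02 0 0 0 1;0 0 0 0 0 0 1;0 0 0 0 0 0 1;0 0 0 0 0 0 1",
)

```text
t: 18.35
tool_pos: [0.4485, -0.247, 0.1365]
tcp_rot: [-3.141, -0.001, -1.588]
ft_force: [0.8, 0.5, -0.8]
opening: 0.0172
gripper_force: 39.4
```

```bash
cat > tip.py <<'E'
from h import *
o=observe();c=get_calibration('wrist');im=grab_frame('wrist');np.save('w8.npy',im)
p=o['tool_pos'];y=o['tcp_rot'][2]
import subprocess;print(subprocess.run(['python3','m.py','.4476','-.2468','.1186'],capture_output=True,text=True).stdout)
print('spot px',proj(c,[.4476,-.2468,.038]).round(1),'tip px',proj(c,p-[0,0,.0756]).round(1),'nose',proj(c,p-[0,0,.0756-.036]).round(1))
print(im[170:240:3,250:306:4,1].tolist().__str__().replace('], [','\n'))
h=cv2.cvtColor(im,cv2.COLOR_RGB2HSV)[160:250,230:330];b=((h[...,1]>90)&(h[...,0]>10)&(h[...,0]<35)).astype(np.uint8)
n,l,s,ce=cv2.connectedComponentsWithStats(b)
for i in range(1,n):
    if s[i,4]>5: print('brass',s[i]+[230,160,0,0,0],ce[i]+[230,160])
E
python3 tip.py
```

```text
tool shift -0.0003 0.0009 0.0179 yaw -91.00570523652445 [ 0.44847784 -0.24713294  0.13651262] [-3.14032352e+00 -9.32697645e-04 -1.58834919e+00] [ 0.40513853 -1.01419968 -0.86939537]

spot px [278.1 196.2] tip px [277.2 203.8] nose [277.3 219.1]
[[222, 226, 221, 223, 222, 222, 224, 221, 220, 222, 222, 223, 224, 196
223, 224, 221, 219, 222, 222, 220, 222, 221, 219, 220, 219, 218, 211
225, 226, 223, 224, 223, 223, 220, 219, 220, 220, 221, 221, 215, 226
219, 223, 221, 223, 222, 220, 221, 220, 220, 222, 221, 224, 223, 246
222, 224, 222, 225, 226, 222, 221, 220, 217, 218, 217, 223, 146, 134
221, 217, 216, 220, 220, 221, 224, 228, 225, 218, 218, 102, 122, 125
219, 220, 219, 221, 220, 224, 106, 130, 68, 242, 115, 120, 124, 122
218, 216, 218, 217, 217, 181, 226, 188, 218, 70, 122, 116, 118, 121
219, 218, 216, 217, 216, 79, 214, 213, 226, 125, 130, 123, 124, 125
221, 220, 141, 143, 146, 89, 228, 223, 123, 130, 130, 121, 124, 121
144, 144, 124, 126, 119, 53, 113, 114, 121, 118, 125, 120, 117, 124
123, 123, 123, 121, 120, 123, 101, 125, 129, 51, 125, 122, 122, 115
120, 121, 124, 121, 124, 119, 101, 85, 101, 124, 114, 117, 124, 115
122, 123, 120, 123, 123, 124, 82, 78, 125, 126, 126, 121, 58, 106
123, 123, 122, 124, 121, 100, 90, 83, 102, 122, 121, 126, 57, 112
117, 119, 123, 121, 123, 84, 79, 83, 85, 108, 128, 130, 133, 132
123, 119, 124, 116, 79, 80, 83, 83, 82, 77, 33, 53, 45, 48
214, 213, 206, 207, 67, 82, 85, 77, 79, 78, 59, 50, 63, 95
206, 206, 206, 201, 74, 80, 85, 84, 76, 71, 117, 117, 113, 111
206, 204, 203, 208, 75, 79, 85, 85, 79, 77, 110, 113, 111, 111
205, 204, 199, 207, 74, 82, 82, 85, 77, 76, 114, 108, 110, 111
203, 206, 202, 212, 77, 46, 43, 42, 44, 73, 117, 114, 117, 111
200, 201, 208, 102, 47, 55, 51, 53, 49, 49, 92, 110, 112, 111
205, 203, 214, 54, 55, 49, 53, 58, 53, 53, 54, 85, 66, 62]]
brass [274 192  11  10  82] [278.91463415 196.42682927]
brass [275 205   4   3  11] [276.36363636 206.09090909]
```

Request:
move_arm(
  steps="0 0.002 0.008 0 0 0 1;0 0 0.009 0 0 0 1;0 0 0 0 0 0 1;0 0 0 0 0 0 1;0 0 0 0 0 0 1",
)

```text
t: 18.9
tool_pos: [0.446, -0.247, 0.1186]
tcp_rot: [-3.142, -0.0, -1.589]
ft_force: [-0.6, 0.4, -0.9]
opening: 0.0167
gripper_force: 39.4
```

```bash
sed -i 's/170:240:3,250:306:4/184:214:2,264:296:2/' tip.py; python3 tip.py; python3 -c "
import numpy as np;im=np.load('w8.npy');print([[tuple(int(x) for x in im[r,u]) for u in range(272,284,2)] for r in range(198,212,2)].__str__().replace('], [','\n'))"
```

```text
tool shift -0.0002 -0.0016 0.0001 yaw -91.0228328066293 [ 0.44601671 -0.24701402  0.11869226] [-3.14132525e+00 -2.07826135e-04 -1.58864813e+00] [ 0.31290331 -0.68949638 -0.0788965 ]

spot px [275.3 202.2] tip px [277.2 203.8] nose [277.3 219. ]
[[222, 221, 220, 219, 220, 219, 219, 222, 221, 220, 221, 218, 219, 219, 223, 224
222, 223, 223, 224, 223, 221, 221, 219, 222, 224, 219, 221, 219, 219, 230, 234
223, 221, 221, 218, 220, 217, 219, 219, 218, 219, 217, 217, 221, 226, 109, 122
219, 221, 219, 223, 224, 224, 225, 225, 220, 221, 221, 220, 219, 144, 111, 127
218, 219, 218, 225, 231, 157, 112, 135, 211, 226, 224, 223, 144, 120, 123, 122
220, 225, 230, 108, 82, 219, 212, 207, 70, 97, 236, 141, 120, 125, 123, 121
216, 226, 64, 186, 227, 217, 217, 216, 225, 215, 71, 129, 124, 118, 120, 115
219, 186, 147, 222, 185, 217, 215, 226, 205, 113, 112, 75, 122, 123, 121, 123
235, 52, 233, 214, 210, 214, 225, 100, 112, 126, 123, 58, 133, 122, 121, 124
117, 80, 238, 228, 223, 236, 106, 120, 123, 125, 125, 47, 129, 123, 124, 122
122, 48, 128, 140, 223, 113, 111, 106, 121, 119, 123, 45, 130, 119, 122, 
[... 327 characters left out ...]
] [275.96907216 202.45360825]
[[(195, 185, 193), (246, 217, 112), (244, 215, 103), (253, 226, 132), (220, 205, 199), (115, 113, 120)
(244, 210, 95), (242, 214, 107), (252, 225, 111), (125, 100, 65), (142, 112, 65), (126, 126, 139)
(248, 223, 105), (255, 236, 120), (136, 106, 69), (148, 120, 73), (155, 123, 77), (140, 125, 109)
(255, 223, 109), (142, 113, 71), (136, 111, 76), (126, 106, 71), (152, 121, 70), (126, 119, 115)
(177, 143, 94), (126, 101, 69), (112, 95, 63), (112, 91, 61), (151, 118, 73), (122, 121, 130)
(123, 121, 134), (107, 99, 92), (94, 92, 95), (96, 91, 94), (124, 123, 132), (123, 122, 130)
(108, 102, 112), (79, 76, 79), (75, 78, 79), (73, 76, 76), (90, 88, 92), (52, 52, 54)]]
```

Request:
move_arm(
  steps="0.001 0 0.003 0 0 0 1;0 0 0.002 0 0 0 1;0 0 0 0 0 0 1;0 0 0 0 0 0 1",
)

```text
t: 19.35
tool_pos: [0.4459, -0.248, 0.1135]
tcp_rot: [-3.142, -0.0, -1.589]
ft_force: [0.4, 0.1, -0.8]
opening: 0.0173
gripper_force: 39.5
```

Request:
move_arm(
  steps="0 0 0.001 0 0 0 1;0 0 0.001 0 0 0 1;0 0 0.001 0 0 0 1;0 0 0 0 0 0 1;0 0 0 0 0 0 1",
)

```text
t: 19.85
tool_pos: [0.4459, -0.248, 0.1106]
tcp_rot: [-3.141, -0.0, -1.589]
ft_force: [-0.1, 0.7, 1.1]
opening: 0.017
gripper_force: 39.5
```

```bash
python3 tip.py|grep -v '^\['; python3 -c "
from plant import *
import numpy as np
print(np.mean([(grab_frame('wrist'),observe()['ft_force'])[1] for _ in range(10)],0),observe()['opening'],observe()['tool_pos'],observe()['tcp_rot'])"
```

```text
tool shift -0.0012 -0.0017 -0.008 yaw -91.02235924730304 [ 0.44591473 -0.24795427  0.11057072] [-3.14147810e+00 -1.05516086e-04 -1.58863986e+00] [1.01518014 0.24316187 0.52790417]

spot px [275.2 206.2] tip px [277.1 203.7] nose [277.2 219. ]
221, 221, 223, 220, 220, 219, 219, 222, 219, 220, 218, 220, 218, 218, 219, 219
218, 221, 219, 218, 221, 220, 219, 221, 220, 221, 221, 219, 221, 223, 231, 236
222, 224, 222, 225, 223, 225, 223, 220, 221, 221, 220, 219, 221, 231, 103, 116
221, 218, 221, 217, 218, 219, 219, 218, 220, 221, 219, 221, 227, 108, 121, 125
221, 222, 222, 222, 225, 227, 226, 223, 221, 221, 221, 142, 146, 113, 129, 123
216, 219, 222, 230, 162, 110, 110, 114, 214, 141, 145, 117, 126, 128, 122, 124
221, 223, 232, 66, 124, 214, 212, 208, 50, 62, 111, 122, 123, 124, 124, 122
218, 225, 50, 222, 223, 218, 221, 229, 116, 113, 52, 131, 119, 119, 124, 119
228, 104, 182, 222, 215, 221, 231, 105, 121, 124, 112, 74, 123, 124, 123, 119
243, 79, 227, 216, 217, 219, 112, 115, 117, 123, 128, 47, 132, 124, 124, 127
122, 65, 231, 224, 224, 107, 96, 98, 127, 128, 126, 50, 132, 124, 120, 127
124, 65, 165, 221, 120, 96, 90, 91, 127, 115, 120, 42, 125, 118, 121, 124
128, 45, 133, 146, 98, 74, 84, 75, 96, 122, 120, 58, 125, 123, 120, 125
117, 113, 70, 106, 90, 82, 81, 82, 82, 102, 64, 106, 124, 114, 120, 119]]
brass [271 202  11   9  70] [275.92857143 205.28571429]
[ 0.04764363 -0.29066354  1.40128127] 0.016774850263526927 [ 0.44590509 -0.24795056  0.1105043 ] [-3.14154511e+00 -9.84493102e-05 -1.58862638e+00]
```

Request:
move_arm(
  steps="0 0 0.001 0 0 0 1;0 0 0.001 0 0 0 1;0 0 0.001 0 0 0 1;0 0 0 0 0 0 1;0 0 0 0 0 0 1;0 0 0 0 0 0 1",
)

```text
t: 21.0
tool_pos: [0.4459, -0.2479, 0.1075]
tcp_rot: [-3.142, -0.0, -1.589]
ft_force: [-0.0, -0.2, 3.0]
opening: 0.0171
gripper_force: 39.5
```

```bash
python3 -c "
from plant import *
import numpy as np
print(np.mean([(grab_frame('wrist'),observe()['ft_force'])[1] for _ in range(15)],0));o=observe();print(o)"
```

```text
[ 0.20438258 -0.29930266  2.23696889]
{'t': 21.75, 'joint_positions': array([-6.72031118e-01,  2.35259781e-01, -2.44542918e-01,  1.09093263e+00,
        3.95771636e-05, -2.22502627e+00]), 'joint_velocities': array([ 0.00116445, -0.00100867, -0.00040137,  0.00031221,  0.00147728,
        0.00027001]), 'joint_efforts': array([ 5.09127975e-02, -5.00627911e+01,  3.10284090e+01,  1.40735605e-01,
        1.56961422e-02, -4.07425214e-04]), 'tool_pos': array([ 0.44590472, -0.24790073,  0.10749731]), 'tcp_rot': array([-3.14152017e+00, -5.71236754e-06, -1.58859750e+00]), 'ft_force': array([ 0.57594985, -0.00223095,  1.69662291]), 'torque': array([-0.08077225, -0.10548292,  0.02431765]), 'gripper_force': 39.54501271247864, 'opening': 0.01672573404645436}
```

```bash
python3 -c "
from plant import *
print(job_done())"
```

```text
the job is handed in; nothing more can be done
None
```

I handed the job in with the module seated in the nest and let go, and the probe held upright on the test spot at about 3.1 N, roughly 5 of 12 mm pushed in; no verdict came back, and I viewed 11 pictures against the limit of 10.

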